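# Load the sampler and start the run

## Task

First clear the sampler: lay the handheld terminal face up and lined up on its charging pad, and stand the wash bottle back in its tray. Then put every specimen pot upright in a well of the rack with its cap pressed fully home, slide the rack along its lane under the hood right up to the end stop, and after that press the start key. Do not knock over the bottle and leave the other things on the bench where they are.

Things in the scene. Friction and masses are not known exactly. Their poses are not given: they have to be found in the camera images.
- sampler: Analyser's sampler, fixed (place, yaw vary): grey deck 116 mm wide (x), 12 mm thick, with a straight lane along its y between two rails (65 mm apart, 14 mm high above the deck). Origin: on the bench surface, on the lane's centre line. Open deck from y = +0.25 to the hood's mouth at y = -0.20. The rack goes in towards -y.
- mouth (a point): Mouth of the sampler's white hood, on the lane's centre line at deck height; axes as the sampler's. The hood, 170 mm wide, covers the lane for 240 mm from here towards -y: clear height 108 mm above the bench, roof top at 136 mm. End stop 226 mm behind the mouth: against it, the rack's origin is at y = -0.3105 in the sampler's frame, its tab still outside.
- rack: Grey rack, loose in the lane on the deck, axes as the sampler's. Origin: centre of the underside of its well part, 60 mm wide (x), 231 mm long (y). Floor 4 mm, walls 3 mm thick and up to 38 mm above the underside. Four square wells 54 mm wide at x = 0, y = -0.0855, -0.0285, 0.0285, 0.0855.
- tab (a point): Centre of the outer (+y) face of the rack's upright tab, which stands on a flat tongue at the rack's +y end, away from the hood; push or pull the rack by it. The tab is 44 mm wide (x), 10 mm thick (y), from 3 to 58 mm above the rack's underside; this point: y = 0.1855, z = 0.035 in the rack. Rack 0.35 kg; loaded it slides at a push of 3 to 10 N.
- terminal: Black handheld data terminal (scanner) put down on top of the rack, face up, roughly along it, covering wells. 160 mm long (its x, head at +x), 54 mm wide at the waist (head 64 mm, from x = 0.046), 24 mm thick, about 0.25 kg. Origin: centre of its underside.
- pad: The terminal's charging pad, fixed on the bench: flat grey slab 190 mm long (its x), 90 mm wide, 10 mm high, flat top with no rim. Origin: centre of its underside on the bench.
- bottle: White round wash bottle with grey cap, standing in the lane between the rack and the hood's mouth. Body 56 mm in diameter, 106 mm to the shoulder; cap 36 mm in diameter, from 136 to 160 mm (top); about 0.25 kg. Origin: centre of its underside, z up.
- tray: White shallow bottle tray, fixed on the bench, 100 mm (x) by 170 mm (y), rim 22 mm high, wall and floor 4 mm. Origin: centre of its underside. The amber jar stands at its -y end; its +y half is free (x = 0, y = +0.04 is a good place).
- pot1: Specimen pot, a clear round container 44 mm in diameter with a white push-on cap of the same diameter; present in varying number (None if absent), all alike, standing on the bench in front of the lane. 75 mm tall to the top of the cap when the cap is home, up to 81 mm as it starts. About 0.09 kg, bottom-heavy. Origin: centre of its underside, z up.
- pot2: Specimen pot, a clear round container 44 mm in diameter with a white push-on cap of the same diameter; present in varying number (None if absent), all alike, standing on the bench in front of the lane. 75 mm tall to the top of the cap when the cap is home, up to 81 mm as it starts. About 0.09 kg, bottom-heavy. Origin: centre of its underside, z up.
- pot3: Specimen pot, a clear round container 44 mm in diameter with a white push-on cap of the same diameter; present in varying number (None if absent), all alike, standing on the bench in front of the lane. 75 mm tall to the top of the cap when the cap is home, up to 81 mm as it starts. About 0.09 kg, bottom-heavy. Origin: centre of its underside, z up.
- pot4: Specimen pot, a clear round container 44 mm in diameter with a white push-on cap of the same diameter; present in varying number (None if absent), all alike, standing on the bench in front of the lane. 75 mm tall to the top of the cap when the cap is home, up to 81 mm as it starts. About 0.09 kg, bottom-heavy. Origin: centre of its underside, z up.
- cap1 (a joint): How far the cap of pot1 has been pushed down, m: 0 to 0.002 at the start (standing 4 to 6 mm proud), 0.006 fully home; top of the cap = 0.081 minus this value above the pot's origin. Stiff push fit: it takes 6 to 7 N straight down to move and stays where it is left. None if absent.
- cap2 (a joint): How far the cap of pot2 has been pushed down, m: 0 to 0.002 at the start (standing 4 to 6 mm proud), 0.006 fully home; top of the cap = 0.081 minus this value above the pot's origin. Stiff push fit: it takes 6 to 7 N straight down to move and stays where it is left. None if absent.
- cap3 (a joint): How far the cap of pot3 has been pushed down, m: 0 to 0.002 at the start (standing 4 to 6 mm proud), 0.006 fully home; top of the cap = 0.081 minus this value above the pot's origin. Stiff push fit: it takes 6 to 7 N straight down to move and stays where it is left. None if absent.
- cap4 (a joint): How far the cap of pot4 has been pushed down, m: 0 to 0.002 at the start (standing 4 to 6 mm proud), 0.006 fully home; top of the cap = 0.081 minus this value above the pot's origin. Stiff push fit: it takes 6 to 7 N straight down to move and stays where it is left. None if absent.
- start (a joint): The start key, a round grey push key 30 mm in diameter on the hood's roof: 0 out, 0.006 m fully pressed (about 5 N at full travel); springs back.
- start_top (a point): Centre of the top face of the start key (it faces up).
- timer: Bystander, leave alone: the small white square timer (60 mm square, 18 mm tall). Origin: centre of its underside.
- jar: Bystander, leave alone: the amber jar (60 mm diameter, 88 mm tall) that stands in the bottle tray. Origin: centre of its underside.
- tube_rack: Bystander, leave alone: the white rack of green-capped tubes (100 x 190 mm, 104 mm tall). Origin: centre of its underside.
- dishes: Bystander, leave alone: the stack of clear culture dishes (90 mm diameter, 39 mm tall). Origin: centre of its underside.
- tipbox: Bystander, leave alone: the blue pipette-tip box with clear lid (125 x 85 mm, 85 mm tall). Origin: centre of its underside.

How it is judged:
On the way, in this order (a step that is already met when the one before it is completed fails the run):
1. the terminal lies on its charging pad and the bottle stands in the tray (horizontal distance between terminal and pad below 0.03 m and z of terminal in the frame of pad between 0.005 and 0.016 m and angle between the x axis of terminal and the x axis of pad, either way round below 0.3 rad and angle between each of terminal, bottle's own z axis and vertical below 0.1 rad and x of bottle in the frame of tray between -0.042 and 0.042 m and y of bottle in the frame of tray between -0.077 and 0.077 m and z of bottle in the frame of tray between 0 and 0.01 m), for 0.2 s.
2. every pot stands in the rack with its cap home (x of pot1 in the frame of rack between -0.012 and 0.012 m and y of pot1 in the frame of rack between -0.103 and 0.103 m and z of pot1 in the frame of rack between -0.001 and 0.01 m and angle between each of pot1, pot2, pot3, pot4's own z axis and vertical below 0.15 rad and value of joint each of cap1, cap2, cap3, cap4 above 0.0048 m and x of pot2 in the frame of rack between -0.012 and 0.012 m and y of pot2 in the frame of rack between -0.103 and 0.103 m and z of pot2 in the frame of rack between -0.001 and 0.01 m and x of pot3 in the frame of rack between -0.012 and 0.012 m and y of pot3 in the frame of rack between -0.103 and 0.103 m and z of pot3 in the frame of rack between -0.001 and 0.01 m and x of pot4 in the frame of rack between -0.012 and 0.012 m and y of pot4 in the frame of rack between -0.103 and 0.103 m and z of pot4 in the frame of rack between -0.001 and 0.01 m), for 0.2 s.
3. the rack is against the end stop with the pots in it (all of step 2 and y of rack in the frame of sampler below -0.3045 m and x of rack in the frame of sampler between -0.006 and 0.006 m and z of rack in the frame of sampler below 0.018 m), for 0.2 s.
4. the start key is pressed (value of joint start above 0.004 m), for 0.03 s.
At the end, for the whole second after the job is handed in: Terminal flat, face up on the pad (within 30 mm, 0.3 rad, either way round); bottle upright in the tray; every pot present upright (0.15 rad) in the rack, cap less than 1.2 mm from home; rack within 6 mm of the end stop; start key pressed last and let go; all at rest (all of step 1 and all of step 3 and linear speed of each of rack, terminal, bottle, pot1, pot2, pot3, pot4 below 0.02 m/s and value of joint start below 0.003 m); the robot touches nothing.
It fails at once if the bottle is knocked over (angle between bottle's own z axis and vertical above 0.6 rad).
It fails at once if a bystander is moved more than 40 mm (distance of any of timer, jar, tube_rack, dishes, tipbox from where it was at the start of the episode above 0.04 m).
Of pot1, pot2, pot3, pot4 only 2 to 4 are there at a start; the rules pass over those that are not, and their reading is None.
At some moment in a run one of pot1, pot2, pot3, pot4 may be knocked a few centimetres aside while the robot is not near it.
It also fails if it takes over 210 s, if anything falls off the work surface, if the arm or the gripper's body presses on something with over 40 N, if the wrist force passes 120 N, or if a joint passes its speed limit or range.

## Robot

A 7-joint arm with a two-finger parallel gripper is mounted at the origin on the work surface. World frame = base frame: x ahead of the robot, y to its left, z up, the work surface at z = 0. Lengths are in m, angles in rad, forces in N, time in s.
With the tool pointing down it reaches from about 0.375 to 0.925 m from the base axis. Payload 3.1 kg.
Tool frame: the origin (TCP) lies on the centre line of the jaws, within the pads' length; the fingertips stand 14 mm ahead of it and the grasp point (between the pads) lies 5 mm behind it; z points along the fingers, y is the line along which they close (so a half turn about z gives the same grasp; the last joint's range is limited). The gripper opens to 85 mm and grips with 20 to 120 N. Pads are 22 mm wide; open, the fingers measure 114 mm over their backs; the gripper's body (76 mm by 85 mm) begins 54 mm behind the grasp point. The pads swing forward as they close: fully open they stand 13 mm farther back than shut.
Start: joints at [-1.376, 0.383, 0.044, 1.598, -0.018, 1.161, -0.05], TCP at [0.188, 0.622, 0.245] pointing down, gripper open.
Joint ranges: [-2.61, 2.61], [-0.41, 2.15], [-1.48, 1.57], [0, 2.5], [-1.57, 4.71], [0.05, 1.97], [-2.85, 2.85]. Speed limits (rad/s): [2.79, 2.79, 3.14, 3.14, 3.14, 3.14, 3.14].

## Interface

Orientations are given as a unit quaternion [x, y, z, w].
In Python, from bench import ctrl gives the robot as it stands. Calls block until the motion is done:
- ctrl.move_ptp(position, orientation): joint-space move of the TCP to a pose.
- ctrl.movel(position, orientation=None, speed=0.15): straight line of the TCP; orientation=None keeps the orientation; speed is the mean speed in m/s.
- ctrl.move_j(angles): joint-space move.
- ctrl.move_gripper(opening, effort=None): finger opening in m; effort is the grip in N (None keeps the last); returns when the fingers have stopped.
- ctrl.pause(seconds).
- ctrl.inverse_kinematics(position, orientation): joint angles nearest the present ones, or None.
- ctrl.read_camera(name): name is "scene" or "top" or "wrist"; returns (picture, depth): 420x560x3 uint8, red, green, blue; 420x560 float32, m along the optical axis (not along the pixel's ray), 0 where there is no reading.
- ctrl.camera_params(name): a dict with "K" (3x3 intrinsics, pixels), "camera_from_world" (4x4, takes a point from world to camera coordinates). Camera axes: x right, y down, z forward; pixel columns grow to the right and rows downward; lengths in m; the calibration is good to about 2 mm. A picture is of the moment at which its call begins: read the wrist's pose just before it. camera_params takes no time and is no camera call; for the wrist camera it gives the pose at the moment of the call.
A pose or a line that the arm cannot do raises ctrl.MotionError and nothing moves.
- ctrl.sign_off(): hands the job in; it is judged then, once.
Trained networks look in the newest picture that a camera, given by its name, has taken for a name from the list of things; names that differ only in an ending like _2 or _b are one class to them, and where a whole thing is asked for, a point or a joint stands for the part that bears it (a point fixed in the world has none). Each returns a list of dicts, best first, with "score" (0 to 1); they miss things now and then, are a little off and sometimes report something else, mostly with a low value. They report only what shows in the picture. A call takes as long as a camera call.
- ctrl.look_for(camera, name): "rect" ([left, top, right, bottom] in pixels, round what is visible of it).
- ctrl.outline_of(camera, name): "region" (420x560 bool, what is visible of it) and "rect" ([left, top, right, bottom] in pixels, round what is visible of it).
Readings, each from a call of its own:
- ctrl.read_time_s(): time.
- ctrl.read_qpos(): joint angles.
- ctrl.read_joint_vel(): joint speeds.
- ctrl.read_effort(): joint torques, N m.
- ctrl.read_eef_pos(): TCP position.
- ctrl.read_tcp_rot(): TCP orientation.
- ctrl.read_ft_force(): force on the tool from outside, world axes, zero at the start.
- ctrl.read_ft_torque(): the same for the moment, N m.
- ctrl.read_finger_gap(): finger opening in m.
- ctrl.read_grasp_force(): force on a finger pad.
Only numpy, scipy, OpenCV 4.12 (cv2) and the standard library are available. Lean on these libraries where they do the work, as an engineer would, in place of code of your own. Each camera call takes 0.05 s, during which the arm holds its last target. There are 200 camera calls.

## Working session

There is one attempt and no reset: what is moved stays moved. The work goes in short steps, each a Python script; the robot and the scene stay as the last script left them, time stands still between calls to the robot, and variables do not carry over. Pictures are saved under pics/ and viewed, at most 14 in all, crops included, and the job is handed in when it is done.

```bash
ls; mkdir -p pics; python3 - <<'E'
from bench import ctrl
import cv2,numpy as np
for c in ["scene","top"]:
    p,d=ctrl.read_camera(c); cv2.imwrite(f"pics/{c}0.png",p[:,:,::-1])
    q=ctrl.camera_params(c); print(c,q["K"].tolist(),np.round(q["camera_from_world"],3).tolist())
    for n in ["sampler","rack","terminal","pad","bottle","tray","pot1","start","timer","jar","tube_rack","dishes","tipbox"]:
        r=ctrl.look_for(c,n); print(n,[(round(x["score"],2),np.round(x["rect"]).tolist()) for x in r[:5]])
print(ctrl.read_tcp_rot(),ctrl.read_time_s())
E
```

```text
bench.py
pics
scene [[491.8824982032055, 0.0, 275.96160035064617], [0.0, 491.8824982032055, 212.98851350419412], [0.0, 0.0, 1.0]] [[0.852, 0.524, -0.006, -0.552], [0.38, -0.625, -0.681, -0.129], [-0.361, 0.578, -0.732, 1.455], [0.0, 0.0, 0.0, 1.0]]
sampler [(0.79, [0.0, 183.0, 332.0, 420.0]), (0.74, [175.0, 238.0, 198.0, 271.0])]
rack [(0.67, [241.0, 174.0, 314.0, 272.0]), (0.4, [342.0, 194.0, 377.0, 257.0]), (0.21, [268.0, 123.0, 302.0, 164.0])]
terminal [(0.72, [247.0, 202.0, 316.0, 230.0])]
pad [(0.72, [270.0, 127.0, 301.0, 167.0])]
bottle [(0.9, [224.0, 241.0, 248.0, 291.0]), (0.3, [312.0, 254.0, 351.0, 291.0]), (0.21, [236.0, 171.0, 264.0, 196.0])]
tray [(0.77, [65.0, 269.0, 156.0, 334.0])]
pot1 [(0.74, [189.0, 210.0, 206.0, 246.0]), (0.69, [174.0, 241.0, 196.0, 270.0]), (0.63, [203.0, 196.0, 225.0, 224.0])]
start [(0.7, [175.0, 278.0, 189.0, 292.0])]
timer [(0.75, [238.0, 171.0, 262.0, 194.0]), (0.62, [223.0, 242.0, 250.0, 294.0]), (0.46, [190.0, 212.0, 207.0, 243.0])]
jar [(0.95, [70.0, 288.0, 107.0, 331.0]), (0.59, [311.0, 256.0, 350.0, 290.0])]
tube_rack [(0.71, [204.0, 194.
[... 639 characters left out ...]
, 327.0, 214.0])]
terminal [(0.9, [252.0, 171.0, 292.0, 233.0]), (0.38, [428.0, 266.0, 458.0, 292.0])]
pad [(0.6, [124.0, 238.0, 200.0, 299.0])]
bottle [(0.59, [336.0, 178.0, 366.0, 204.0]), (0.51, [89.0, 154.0, 167.0, 229.0])]
tray [(0.56, [387.0, 254.0, 455.0, 301.0]), (0.19, [207.0, 89.0, 560.0, 230.0])]
pot1 [(0.83, [349.0, 239.0, 362.0, 258.0]), (0.66, [315.0, 254.0, 331.0, 273.0]), (0.64, [283.0, 255.0, 307.0, 274.0])]
start []
timer [(0.87, [222.0, 254.0, 248.0, 275.0])]
jar [(0.34, [208.0, 184.0, 326.0, 216.0])]
tube_rack []
dishes [(0.81, [283.0, 113.0, 312.0, 154.0])]
tipbox [(0.73, [210.0, 113.0, 262.0, 162.0])]
[ 1.45845883e-01  9.89307321e-01 -4.34102830e-05 -1.36701603e-05] 1.4
```

View both.

View pics/scene0.png

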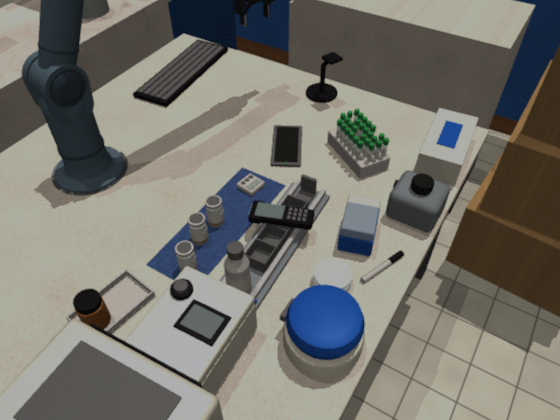

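View pics/top0.png

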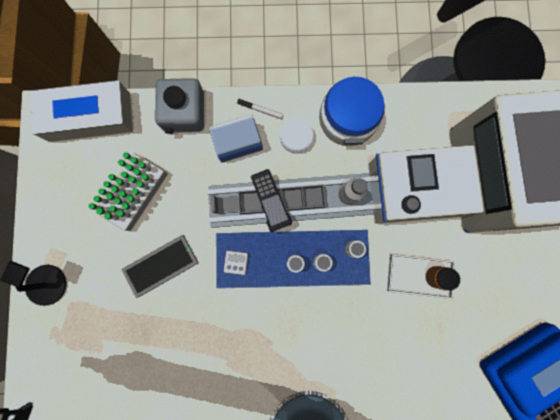

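```bash
cat > h.py <<'E'
from bench import ctrl
import cv2, numpy as np
from scipy.spatial.transform import Rotation as R
def cloud(c, png=None):
    P=ctrl.camera_params(c); p,d=ctrl.read_camera(c)
    if png: cv2.imwrite(png,p[:,:,::-1])
    v,u=np.indices(d.shape); K=P["K"]
    X=np.stack([(u-K[0][2])/K[0][0]*d,(v-K[1][2])/K[1][1]*d,d],-1)
    T=np.linalg.inv(np.array(P["camera_from_world"]))
    W=X@T[:3,:3].T+T[:3,3]; W[d==0]=np.nan
    return p,W
def rect(pts):
    (c,s,a)=cv2.minAreaRect(np.float32(pts[:,:2]*1000))
    if s[0]<s[1]: s=(s[1],s[0]); a+=90
    return np.round(c,1),np.round(s,1),round((a+90)%180-90,1)
def quat(yaw):  # tool down, tool y axis (closing line) at world angle yaw; picks nearest to range by half turn
    return (R.from_euler('z',yaw)*R.from_euler('x',np.pi)).as_quat()
E
python3 - <<'E'
from h import *
for cam in ["top","scene"]:
    p,W=cloud(cam); np.save(f"W_{cam}.npy",W)
    for n,zl,zh in [("terminal",.06,.09),("pad",.004,.016),("tray",.012,.03),("bottle",.145,.175),("pot1",.066,.09),("start",.137,.16),("rack",.04,.056),("rack",.056,.085),("jar",.07,.1),("timer",.01,.03)]:
        for o in ctrl.outline_of(cam,n)[:4]:
            if o["score"]<.3: continue
            w=W[o["region"]]; m=(w[:,2]>zl)&(w[:,2]<zh)
            k=w[m]
            if len(k)>5: print(cam,n,round(o["score"],2),len(w),len(k),rect(k),"med z",round(np.median(k[:,2]),4),"mean",np.round(k[:,:2].mean(0),4), "zmax",round(k[:,2].max(),4))
    # hood
    b=(W[...,2]>.128)&(W[...,2]<.143)&(W[...,1]<-.1); k=W[b]; print("hood",len(k),rect(k),np.nanmedian(k[:,2]))
    b=(W[...,2]>.02)&(W[...,2]<.032)&(W[...,0]>.35)&(W[...,0]<.75)&(W[...,1]>-.3)&(W[...,1]<.3); k=W[b]; print("rails",len(k))
    if len(k)>10:
        for y in np.arange(-.2,.3,.05):
            s=k[abs(k[:,1]-y)<.02]; h,e=np.histogram(s[:,0],np.arange(.35,.75,.01)); print(round(y,2),[(round(e[i],2),int(h[i])) for i in np.nonzero(h>3)[0]])
E
```

```text
top terminal 0.67 1310 1284 (array([608. ,  87.6]), array([162.3,  61.9]), 21.7) med z 0.0729 mean [0.6056 0.0844] zmax 0.0801
top pad 0.79 2250 2205 (array([443.4, 391.3]), array([189. ,  88.9]), -61.4) med z 0.0087 mean [0.4437 0.3909] zmax 0.0157
top tray 0.94 1929 312 (array([ 400.4, -315.1]), array([171.5,  99.9]), 82.1) med z 0.0203 mean [ 0.3976 -0.3026] zmax 0.0265
top bottle 0.59 566 201 (array([ 624.8, -128.7]), array([34.7, 33.3]), -46.9) med z 0.1704 mean [ 0.6239 -0.1268] zmax 0.1748
top pot1 0.79 274 232 (array([445.2, -45.4]), array([41.4, 40.4]), -46.8) med z 0.0799 mean [ 0.4445 -0.0456] zmax 0.0855
top pot1 0.76 304 239 (array([ 476.3, -133.7]), array([43.2, 40.8]), 87.9) med z 0.0795 mean [ 0.4765 -0.1324] zmax 0.0853
top rack 0.8 2028 311 (array([612.5,  89.1]), array([297.3,  60.6]), -86.6) med z 0.0482 mean [0.6143 0.0564] zmax 0.0543
top rack 0.8 2028 82 (array([604.2, 149. ]), array([185.6,  43.3]), -89.7) med z 0.0676 mean [0.6035 0.2204] zmax 0.0737
top jar 0.85 635 447 (array([ 396. , -354.4]), array([53.8, 52.1]), 57.0) med z 0.0907 mean [ 0.397  -0.3526] 
[... 4982 characters left out ...]
, 17), (np.float64(0.59), 7), (np.float64(0.6), 5), (np.float64(0.61), 4)]
0.2 [(np.float64(0.42), 16), (np.float64(0.43), 21), (np.float64(0.44), 16), (np.float64(0.45), 21), (np.float64(0.46), 17), (np.float64(0.47), 13), (np.float64(0.56), 21), (np.float64(0.57), 14), (np.float64(0.58), 10), (np.float64(0.59), 21), (np.float64(0.6), 20), (np.float64(0.61), 15), (np.float64(0.62), 15), (np.float64(0.63), 6), (np.float64(0.64), 43), (np.float64(0.65), 11)]
0.25 [(np.float64(0.55), 5), (np.float64(0.56), 22), (np.float64(0.57), 7), (np.float64(0.58), 6), (np.float64(0.59), 8), (np.float64(0.6), 9), (np.float64(0.61), 9), (np.float64(0.62), 11), (np.float64(0.63), 12), (np.float64(0.64), 25)]
```

```bash
cat >> h.py <<'E'
def quat(phi): return (R.from_euler('z',phi+np.pi/2)*R.from_euler('x',np.pi)).as_quat()
def best(pos,phi):
    q=ctrl.read_qpos(); c=[]
    for f in (phi,phi+np.pi):
        j=ctrl.inverse_kinematics(pos,quat(f))
        if j is not None and abs(j[6])<2.75: c.append((np.abs(np.array(j)-q).max(),f))
    return quat(min(c)[1])
def above(x,y,z,phi):
    o=best([x,y,z],phi); ctrl.move_ptp([x,y,z],o); return o
def dz(z,speed=.1):
    p=ctrl.read_eef_pos(); ctrl.movel([p[0],p[1],z],speed=speed)
def lower(z0,z1,f=6,step=.001,speed=.02):
    """from z0 straight down to z1, stop at f N above the no-load reading"""
    b=ctrl.read_ft_force()[2]
    p=ctrl.read_eef_pos()
    for z in np.arange(z0,z1-1e-6,-step):
        ctrl.movel([p[0],p[1],z],speed=speed); d=ctrl.read_ft_force()[2]-b
        if abs(d)>f: break
    return round(z,4),round(d,1)
E
python3 - <<'E'
from h import *
rad=np.radians
above(.6085,.0855,.2,rad(110.6)); dz(.065)
ctrl.move_gripper(0.02,60); print("gap",ctrl.read_finger_gap(),ctrl.read_grasp_force())
dz(.23); print("gap",ctrl.read_finger_gap())
above(.443,.391,.2,rad(28.8)); print(ctrl.read_qpos())
dz(.05); print(lower(.035,.024,5))
ctrl.move_gripper(.085); dz(.2)
above(.626,-.130,.28,rad(3)); dz(.157)
ctrl.move_gripper(0.01,60); print("gap",ctrl.read_finger_gap(),ctrl.read_grasp_force())
dz(.33); print("gap",ctrl.read_finger_gap(), ctrl.read_time_s())
p,W=cloud("top","pics/top1.png"); 
p,W=cloud("scene","pics/scene1.png"); 
E
```

```text
gap 0.05277113551038533 65.4905104637146
gap 0.05272666973827966
[-1.11615289  0.33005015  0.39198161  1.80352583 -0.14263219  1.03596364
 -0.17123818]
(np.float64(0.025), np.float64(8.3))
gap 0.034226997455957406 59.897552132606506
gap 0.03404114779548119 23.0917
```

View pics/scene1.png

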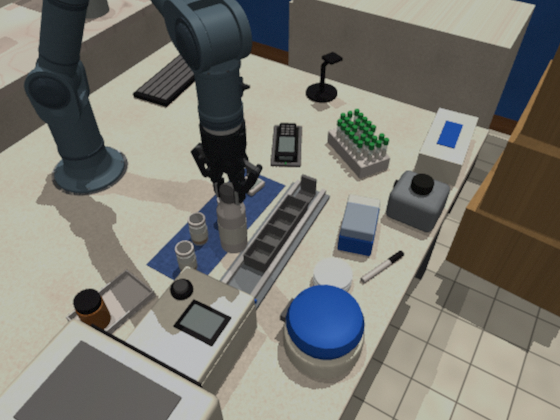

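The terminal lies on the pad (px 287,145) and the bottle hangs from the gripper (px 232,220). Next I set the bottle in the tray.

```bash
python3 - <<'E'
from h import *
ctrl.movel([.45,-.15,.33],speed=.2)
o=best([.4055,-.2745,.3],np.radians(90)); ctrl.move_ptp([.4055,-.2745,.30],o)
dz(.175); print(lower(.160,.147,4)); ctrl.move_gripper(.06); ctrl.pause(.3); dz(.30)
ctrl.move_j([-1.376,0.383,0.044,1.598,-0.018,1.161,-0.05]); print(ctrl.read_time_s())
for cam in ["top","scene"]:
    p,W=cloud(cam,f"pics/{cam}2.png"); np.save(f"W_{cam}.npy",W)
    for n,zl,zh in [("terminal",.028,.045),("bottle",.14,.175),("pot1",.066,.095),("rack",.042,.056),("rack",.06,.076),("start",.145,.165)]:
        for o in ctrl.outline_of(cam,n)[:4]:
            w=W[o["region"]]; k=w[(w[:,2]>zl)&(w[:,2]<zh)]
            if o["score"]>.3 and len(k)>9: print(cam,n,round(o["score"],2),len(k),rect(k),"z",round(np.median(k[:,2]),4))
E
```

```text
(np.float64(0.149), np.float64(5.6))
35.9833
top terminal 0.87 1213 (array([447.3, 387.9]), array([160.9,  62.6]), -63.6) z 0.0327
top bottle 0.88 231 (array([ 406.4, -273.4]), array([35.8, 34.5]), 69.1) z 0.1625
top pot1 0.85 228 (array([445.2, -46.5]), array([41.1, 40.4]), 85.7) z 0.0799
top pot1 0.58 230 (array([465.3,  47. ]), array([40.7, 40.4]), 88.7) z 0.0792
top pot1 0.52 226 (array([ 477.7, -133.1]), array([43.1, 38.2]), 88.7) z 0.0793
top rack 0.66 345 (array([612.3,  87. ]), array([292.9,  60.2]), -86.5) z 0.0479
top rack 0.66 49 (array([603.1, 234.7]), array([40.8,  7.7]), 3.6) z 0.0679
scene terminal 0.68 640 (array([444.2, 388.4]), array([165.5,  62.4]), -60.2) z 0.0368
scene bottle 0.91 285 (array([ 407. , -273.9]), array([35. , 34.6]), -58.4) z 0.1639
scene bottle 0.32 2057 (array([ 637.2, -296.5]), array([198., 165.]), -85.9) z 0.142
scene pot1 0.69 241 (array([444.1, -46.8]), array([42.7, 41.6]), -40.3) z 0.0818
scene pot1 0.65 287 (array([ 477.5, -133.8]), array([44.4, 42.9]), -13.7) z 0.0819
scene pot1 0.57 234 (array([464.6,  46.7]), array([44.9, 43.2]), -76.4) z 0.0815
scene rack 0.96 786 (array([612.6,  90.5]), array([302.5,  62.5]), -86.9) z 0.0496
scene rack 0.96 81 (array([604.4, 235.8]), array([43.8, 15.1]), 0.4) z 0.07
scene start 0.58 170 (array([ 580.7, -255.9]), array([28.5, 28.1]), 32.2) z 0.1593
```

View pics/top2.png

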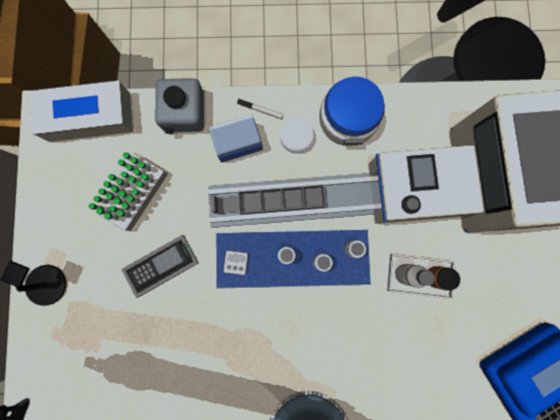

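```bash
cat >> h.py <<'E'
YAW=.0576; RK=np.array([.6143,.055])
def well(ly): return RK+ly*np.array([-np.sin(YAW),np.cos(YAW)])
def pots():
    """pot caps seen from above, mean of both cameras where they agree"""
    out=[]
    for cam in ["top","scene"]:
        p,W=cloud(cam)
        for o in ctrl.outline_of(cam,"pot1"):
            w=W[o["region"]]; k=w[(w[:,2]>.066)&(w[:,2]<.105)]
            if len(k)<60: continue
            c,s,a=rect(k)
            if 35<s[1] and s[0]<49: out.append((cam,round(o["score"],2),float(c[0]),float(c[1]),round(float(np.median(k[:,2])),4)))
    return out
def pick_place(x,y,ly):
    ctrl.move_gripper(.085,40)
    above(x,y,.2,YAW); dz(.051); ctrl.move_gripper(.02,40); g=ctrl.read_finger_gap()
    dz(.2); w=well(ly); ctrl.move_ptp([w[0],w[1],.2],ctrl.read_tcp_rot()); dz(.085)
    r=lower(.078,.066,5); ctrl.move_gripper(.075); dz(.2); print(g,r,ctrl.read_time_s())
E
python3 - <<'E'
from h import *
pick_place(.4775,-.1335,-.0855)
ctrl.move_j([-1.376,0.383,0.044,1.598,-0.018,1.161,-0.05])
for q in pots(): print(q)
cloud("scene","pics/scene3.png"); print(well(-.0855))
E
```

```text
0.043378442896766574 (np.float64(0.066), np.float64(9.7)) 51.0917
('top', 0.78, 443.9, -44.3, 0.0795)
('top', 0.72, 465.2, 46.9, 0.0789)
('top', 0.69, 619.1, -30.7, 0.095)
('scene', 0.86, 464.7, 47.1, 0.0814)
('scene', 0.7, 444.0, -46.5, 0.0818)
('scene', 0.62, 620.3, -34.5, 0.0971)
[ 0.61922208 -0.0303582 ]
```

View pics/scene3.png

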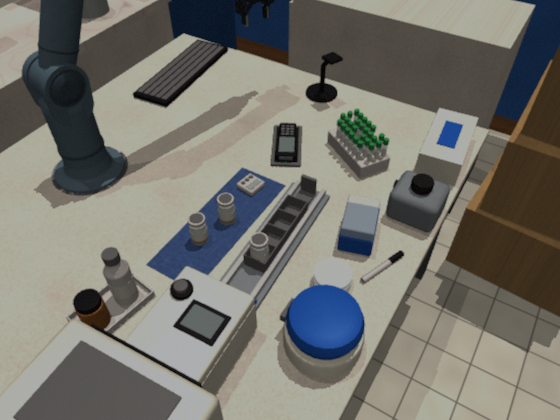

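Pot in the end well upright (px 259,247), at the expected height; two pots left at (197,228) and (226,208).

```bash
python3 - <<'E'
from h import *
pick_place(.444,-.046,-.0285)
pick_place(.465,.047,.0285)
ctrl.move_j([-1.376,0.383,0.044,1.598,-0.018,1.161,-0.05])
for q in pots(): print(q)
E
```

```text
0.042791503017935426 (np.float64(0.066), np.float64(8.9)) 68.1333
0.043311725541005215 (np.float64(0.066), np.float64(9.0)) 80.1667
('top', 0.58, 611.6, 82.4, 0.0949)
('top', 0.51, 617.9, -32.0, 0.0949)
('scene', 0.87, 613.5, 82.3, 0.097)
('scene', 0.77, 620.7, -33.1, 0.0972)
```

```bash
python3 - <<'E'
from h import *
from scipy import ndimage
def caps():
    for cam in ["top","scene"]:
        p,W=cloud(cam); m=(W[...,2]>.082)&(W[...,2]<.105)&(abs(W[...,0]-.614)<.05)&(W[...,1]>-.08)&(W[...,1]<.19)
        l,n=ndimage.label(m)
        for i in range(1,n+1):
            k=W[l==i]
            if len(k)>80: print(cam,rect(k),round(np.median(k[:,2]),4))
caps()
ctrl.move_gripper(0.0,40)
for ly,xy in [(-.0855,(.6195,-.032)),(-.0285,None),(.0285,(.6127,.0824))]:
    if xy is None: xy=well(ly)
    above(xy[0],xy[1],.15,YAW); dz(.118); print(lower(.114,.1,22,step=.0007)); dz(.15)
ctrl.move_j([-1.376,0.383,0.044,1.598,-0.018,1.161,-0.05])
caps(); cloud("scene","pics/scene4.png"); print(ctrl.read_time_s())
E
```

```text
top (array([618.7, -32.5]), array([43.1, 41.5]), -46.3) 0.0949
top (array([614.5,  23.1]), array([41.5, 41. ]), -1.4) 0.0952
top (array([612.9,  81.9]), array([42. , 40.9]), -1.3) 0.0948
scene (array([611.3,  81.6]), array([43.5, 42. ]), -58.6) 0.0981
scene (array([615.1,  24.5]), array([46.4, 40.9]), -58.9) 0.0982
scene (array([620.2, -33.5]), array([44. , 42.7]), -52.0) 0.098
(np.float64(0.1007), np.float64(22.1))
(np.float64(0.1007), np.float64(22.2))
(np.float64(0.1), np.float64(23.9))
top (array([618.8, -32.6]), array([42.2, 41.7]), -46.4) 0.09
top (array([614.8,  24.2]), array([41.7, 38.6]), -2.0) 0.0899
top (array([611.3,  81.9]), array([41.1, 40.9]), 89.6) 0.0898
scene (array([612.5,  82.2]), array([43.8, 41.8]), -73.4) 0.0932
scene (array([615.3,  24.2]), array([46.2, 40.9]), -58.7) 0.0933
scene (array([619.5, -32. ]), array([43.6, 43.2]), 82.2) 0.0932
108.5917
```

View pics/scene4.png

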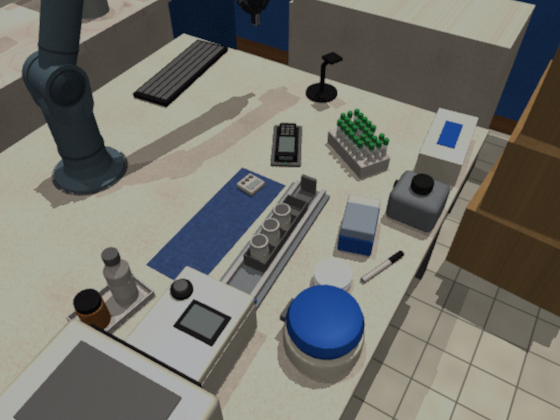

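```bash
cat >> h.py <<'E'
def push(l0,l1,step,f,z=.045,speed=.05):
    b=ctrl.read_ft_force(); u=np.array([-np.sin(YAW),np.cos(YAW)]); mx=0
    for l in np.arange(l0,l1,-step):
        w=well(l); ctrl.movel([w[0],w[1],z],speed=speed)
        d=(np.array(ctrl.read_ft_force())-b)[:2]@u
        mx=max(mx,abs(d))
        if abs(d)>f: break
    return round(l,4),round(d,1),round(mx,1)
E
python3 - <<'E'
from h import *
w=well(.225); above(*w,.2,YAW); ctrl.move_gripper(0,40); dz(.045)
print(push(.22,-.085,.015,17)); 
print(push(ctrl.read_eef_pos()[1]-.055,-.17,.003,17,speed=.03))
print(ctrl.read_eef_pos(),ctrl.read_ft_force(),ctrl.read_time_s())
p,W=cloud("scene","pics/scene5.png")
E
```

```text
(np.float64(-0.08), np.float64(0.1), np.float64(1.4))
(np.float64(-0.168), np.float64(10.9), np.float64(10.9))
[ 0.62410465 -0.10549011  0.04470314] [-1.73946202 11.54552205  3.62462615] 129.2333
```

View pics/scene5.png

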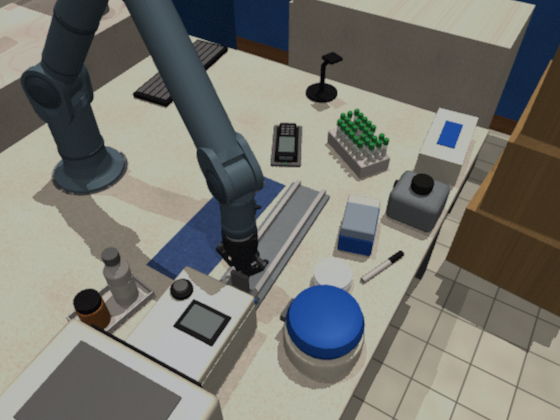

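The rack is under the hood with the gripper at the tab (px 245,270). The force is rising and the arm lags 7 mm behind its target, so I keep pushing until the stop is certain.

```bash
python3 - <<'E'
from h import *
for l in np.arange(-.171,-.19,-.003):
    w=well(l); ctrl.movel([*w,.045],speed=.03); ctrl.pause(.2)
    print(round(l,3),np.round(ctrl.read_eef_pos(),4),np.round(ctrl.read_ft_force(),1))
    if ctrl.read_ft_force()[1]>22: break
w=well(-.12); ctrl.movel([*w,.045]); dz(.25)
ctrl.move_j([-1.376,0.383,0.044,1.598,-0.018,1.161,-0.05])
u=np.array([-np.sin(YAW),np.cos(YAW)])
for cam in ["top","scene"]:
    p,W=cloud(cam,f"pics/{cam}6.png"); l=(W[...,:2]-RK)@u
    x=(W[...,:2]-RK)@np.array([u[1],-u[0]])
    t=(W[...,2]>.06)&(W[...,2]<.076)&(abs(x)<.03)&(l<0)&(l>-.25); print("tab",t.sum(),np.percentile(l[t],[2,50,98]),np.percentile(x[t],[2,98]))
    hd=(W[...,2]>.13)&(W[...,2]<.142)&(abs(x)<.08)&(l>-.4); print("mouth l",[round(float(l[hd&(abs(x-a)<.01)].max()),4) for a in(-.05,-.02,.02,.05)])
print(ctrl.read_time_s())
E
```

```text
-0.171 [ 0.6242 -0.1054  0.0447] [-2.2 15.9  4.3]
-0.174 [ 0.6249 -0.1053  0.0444] [-1.5 19.   4.3]
-0.177 [ 0.6266 -0.1051  0.0442] [ 0.9 22.9  1.9]
tab 74 [-0.18264817 -0.17742237 -0.17280544] [-0.02057827  0.02171289]
mouth l [-0.2481, -0.2483, -0.2481, -0.248]
tab 120 [-0.18351432 -0.1802304  -0.17250093] [-0.02033664  0.02265072]
mouth l [-0.2489, -0.2496, -0.2491, -0.248]
136.3333
```

View pics/top6.png

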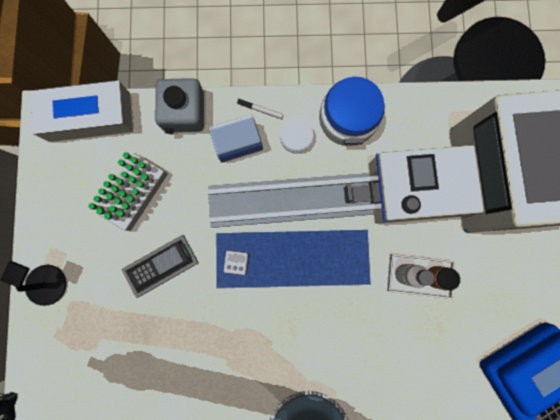

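Rack is fully in: the tab (px 362,192) sits 76 mm before the mouth (75 expected) and the arm stalled against the stop. Now the start key.

```bash
python3 - <<'E'
from h import *
ctrl.move_gripper(0,40)
above(.581,-.2557,.22,YAW); dz(.185); print(lower(.182,.155,10)); ctrl.pause(.2); print(ctrl.read_eef_pos(),ctrl.read_ft_force()); dz(.25)
ctrl.move_j([-1.376,0.383,0.044,1.598,-0.018,1.161,-0.05]); ctrl.pause(.5)
p,W=cloud("scene","pics/scene7.png"); print(ctrl.read_time_s())
E
```

```text
(np.float64(0.164), np.float64(12.4))
[ 0.58125708 -0.25442922  0.16610001] [-3.2644848  2.4277224 12.8895207]
150.3167
```

View pics/scene7.png

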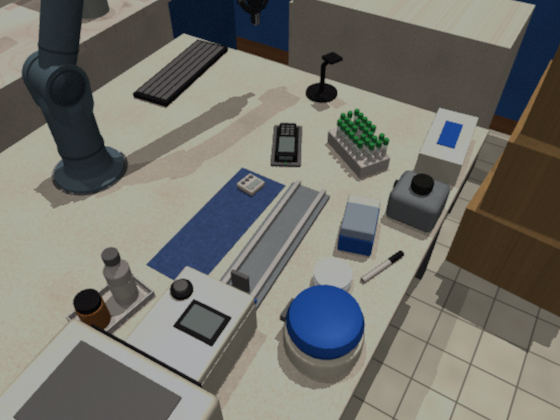

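The key went down to its stop (12.9 N) and was released. The terminal is on the pad, the bottle upright in the tray and the rack in.

```bash
python3 -c "
from bench import ctrl
print(ctrl.sign_off())"
```

```text
the job is handed in; nothing more can be done
None
```

I handed the job in at about 150 s: terminal on its pad, bottle upright in the tray, all three pots present capped in the rack, rack against the end stop and the start key pressed last; the sign-off returned no verdict.

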